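# Clamp the tray base and probe its ring seam

## Task

Lower the red lever on the clamp head fully to lock the tray base in its socket. Then take the orange-handled probe stylus from its fork, lower its tip into the ring seam at the green mark and guide it slowly (under 50 mm/s) and without pressing hard (under 20 N) along the seam past both black ticks to the red mark, without lifting it out on the way. Hang the stylus back in the fork, let go, and leave the other things where they are.

Things in the scene. Friction and masses are not known exactly. Their poses are not given: they have to be found in the camera images.
- socket: fixed twist socket, aluminium collar 184 mm across, white tray base seated in it; origin on the counter at its centre, +x towards the clamp head (grey cheeks 44 mm high, 102 to 128 mm out). Ring seam between collar and base: groove 10 mm wide, centre line radius 68 mm, floor 12 mm, rim 18 mm above the counter; marked arc at 116 to 244 degrees from +x. Teal hub in the middle 28 mm high
- latch (a joint): pivot lever on the clamp head: 0 = raised (50 degrees above level), 0.873 = fully lowered (level, pointing at the socket's centre); starts 0 to 0.25; stays where it is left; friction 0.05 N m
- latch_tip (a point): middle of the top face of the red paddle (26 mm long, 24 mm wide) at the lever's end, 59 mm from the pivot; the lever is 8 mm thick
- latch_pivot (a point): the lever's pivot, a level axis along the socket's y, 36 mm above the counter; fully lowered, the top of the lever is at 40 mm
- stylus: probe stylus hanging upright; origin at the very tip, z up, 122 mm long, 70 g. Needle 5 mm thick with ball end up to 20 mm above the tip, shank 10 mm thick up to 60, black collar 32 mm wide from 60 to 66, orange square handle 18 x 18 mm (sides along its x and y) from 66 to 122 mm
- fork: fixed white rest with aluminium fork; origin on the counter under the hanging stylus. Two tines along its x at y = -15 and +15 mm, 14 mm wide, tops at 80 mm, leave a 16 mm slot (x -26 to +26 mm) open towards -x; column behind at x = +26 to +40 mm, no higher than the tines. The stylus hangs by its collar's underside on the tines at x = y = 0, tip 20 mm above the counter
- seam_start (a point): the point on the floor centre line of the seam beside the green start mark (painted on the collar, 12 mm wide); at 116 degrees counter-clockwise from the socket's +x
- seam_end (a point): the same beside the red end mark, 128 degrees further counter-clockwise seen from above; two black ticks on the collar divide the arc into three equal steps of 42.7 degrees (51 mm)
- vial_a: amber vial, white cap, 36 mm diameter, 74 mm tall; origin at the centre of its underside; a bystander
- vial_b: amber vial, like vial_a; origin at the centre of its underside; a bystander
- count_tray: teal counting tray, 150 x 200 x 18 mm; origin at the centre of its underside; a bystander
- tweezers: stainless tweezers lying flat, 125 mm long, 8 mm high; origin at the centre of its underside; a bystander
- pill_cup: white pill cup, 48 mm wide, 32 mm tall; origin at the centre of its underside; a bystander
- spatula: counting spatula lying flat, 190 mm long; origin at the centre of its underside; a bystander

How it is judged:
By the outcome, as a careful person would: the job done as asked, in the order asked, and still so for the second after the job is handed in, with the robot touching nothing.
It also fails if it takes over 72 s, if anything falls off the work surface, if the arm or the gripper's body presses on something with over 40 N, if the wrist force passes 120 N, or if a joint passes its speed limit or range.

## Robot

A 6-joint arm with a two-finger parallel gripper is mounted at the origin on the work surface. World frame = base frame: x ahead of the robot, y to its left, z up, the work surface at z = 0. Lengths are in m, angles in degrees, forces in N, time in s.
With the tool pointing down it reaches from about 0.4 to 0.825 m from the base axis. Payload 7 kg.
Tool frame: the origin (TCP) lies between the finger pads; the fingertips stand 22 mm ahead of it and the grasp point (between the pads) lies 3 mm ahead of it; z points along the fingers, y is the line along which they close (so a half turn about z gives the same grasp; the last joint's range is limited). The gripper opens to 88 mm and grips with 3 to 60 N. Pads are 19 mm wide; open, the fingers measure 130 mm over their backs; the gripper's body (78 mm by 193 mm) begins 47 mm behind the grasp point.
Start: joints at [90.189, 20.546, 0.682, 0, -70.136, -16.507], TCP at [0.19, 0.648, 0.249] pointing down, gripper open.
Joint ranges: [-176.03, 176.03], [-82.01, 121.73], [-58.28, 71.71], [-173.87, 95.51], [-174.79, -0.11], [-173.66, 173.66]. Speed limits (degrees/s): [136.94, 136.94, 172.46, 180, 180, 180].

## Interface

Orientations are given as [roll, pitch, yaw] about the fixed x, y, z axes, in that order (R = Rz(yaw) Ry(pitch) Rx(roll)).
In Python, from plant import r, vision gives the robot as it stands.
- The arm moves only by the shell command python3 -m pendant 'ROWS' [FORCE]. ROWS is JSON, a list that holds one entry, the list of rows, each a list of 7 numbers: the shift along the tool's x, y, z scaled (see below), then the turn, a rotation vector about the tool's x, y, z scaled (see below), then the opening, from -1 (shut) to 1 (fully open). In form: [[[x, y, z, wx, wy, wz, fingers], ...]]. A call has exactly 8 rows; each row shifts and turns the commanded pose from where the row before left it, along the tool's axes as they then stand; what a row does not reach is not made up. The controller multiplies each number of a shift by 20 mm and each number of a turn by 4 degrees. A row lasts 1/10 s, in which the tool goes at most 50 mm and 8.59 degrees, less where a joint would pass 70% of its speed; a pose out of reach is approached as far as the arm can. A call with a number of a shift or a turn outside -1 to 1 is refused whole. A call with a gripper value outside its range is refused whole. The fingers move at their own pace and stop on an object; FORCE is the grip in N (left out, the last holds). Time passes only in rows, so rows that do not move let the fingers close, or fill a call up. It gives the time, the measured TCP pose, the force, the opening and the grip force at its end, in the units of the state.
- r.get_state(): the state, without advancing time (a new reading comes with each control period).
- vision.capture(name): name is "scene" or "side" or "wrist"; returns a dict with "frame" (420x560x3 uint8, blue, green, red), "depth" (420x560 float32, m along the optical axis (not along the pixel's ray), 0 where there is no reading), "camera_matrix" (3x3 intrinsics, pixels), "k1" (the pictures are not rectified: a ray, as slopes to the right and down, at radius r is drawn at 1 + k1 r^2 times it, then the intrinsics apply), "extrinsics" (4x4, takes a point from world to camera coordinates); the wrist camera has in their place "hand_eye" (4x4, takes a point from camera to tool coordinates, whose origin is the TCP and whose axes are the flange's). Camera axes: x right, y up, looking along -z (the intrinsics and any distortion apply to the point x, -y, -z); pixel columns grow to the right and rows downward; lengths in m; the calibration is good to about 2 mm. A picture is of the moment at which its call begins: read the wrist's pose just before it.
- r.close_job(): hands the job in; it is judged then, once.
The state is a dict: "time_s": time; "joints": joint angles; "qd": joint speeds; "joint_torque": joint torques, N m; "tcp_pos": TCP position; "eef_rot": TCP orientation; "contact_force": force on the tool from outside, world axes, zero at the start; "moment": the same for the moment, N m; "gripper_width": finger opening in m; "gripper_force": force on a finger pad.
Only numpy, scipy, OpenCV 4.12 (cv2) and the standard library are available. Lean on these libraries where they do the work, as an engineer would, in place of code of your own. Each camera call takes 0.05 s, during which the arm holds its last target. There are 200 camera calls.

## Working session

There is one attempt and no reset: what is moved stays moved. The work goes in short steps, Python scripts to look and compute and a shell command to move; the robot and the scene stay as the last step left them, time stands still between calls to the robot, and variables do not carry over. Pictures are saved under pics/ and viewed, at most 11 in all, crops included, and the job is handed in when it is done.

```bash
ls; mkdir -p pics; python3 - <<'E'
from plant import r, vision
import cv2,pickle,numpy as np
s=r.get_state();print({k:np.round(v,4) for k,v in s.items()})
for n in ("scene","side","wrist"):
    c=vision.capture(n);c['state']=s;pickle.dump(c,open(f'{n}0.pkl','wb'));cv2.imwrite(f'pics/{n}0.png',c['frame'])
    print(n,c['camera_matrix'].round(1).tolist(),c['k1'],np.round(c.get('extrinsics',c.get('hand_eye')),4).tolist())
E
```

```text
pics
{'time_s': np.float64(0.0), 'joints': array([ 9.01890e+01,  2.05918e+01,  6.32900e-01, -2.01000e-02,
       -7.01367e+01, -1.65065e+01]), 'qd': array([-0.05  ,  0.0345,  0.0122,  0.0115, -0.053 , -0.0067]), 'joint_torque': array([-2.40000e-03, -5.82723e+01,  2.93076e+01,  6.99760e+00,
        7.10000e-03, -2.00000e-04]), 'tcp_pos': array([0.1895, 0.6474, 0.2476]), 'eef_rot': array([ 1.79903e+02, -9.00000e-03, -1.63244e+01]), 'contact_force': array([ 0.3473, -0.9881,  0.1945]), 'moment': array([ 0.0334, -0.0125,  0.0048]), 'gripper_force': np.float64(0.0), 'gripper_width': np.float64(0.0871)}
scene [[480.9, 0.0, 278.2], [0.0, 480.9, 211.2], [0.0, 0.0, 1.0]] -0.12927678994516612 [[-0.2368, 0.9716, 0.0028, 0.1254], [-0.636, -0.1572, 0.7555, 0.3023], [0.7344, 0.1771, 0.6552, -1.7802], [0.0, 0.0, 0.0, 1.0]]
side [[399.8, 0.0, 276.1], [0.0, 399.8, 208.1], [0.0, 0.0, 1.0]] -0.10391072225096676 [[0.9715, -0.2372, 0.0019, -0.5387], [0.1558, 0.6442, 0.7488, -0.1388], [-0.1788, -0.7271, 0.6628, -1.0632], [0.0, 0.0, 0.0, 1.0]]
wrist [[307.7, 0.0, 277.4], [0.0, 307.7, 207.9], [0.0, 0.0, 1.0]] 0.009293714575050837 [[-0.0005, 0.9613, 0.2755, 0.0734], [1.0, 0.0006, -0.0001, -0.0002], [-0.0002, 0.2755, -0.9613, -0.1369], [0.0, 0.0, 0.0, 1.0]]
```

View pics/scene0.png

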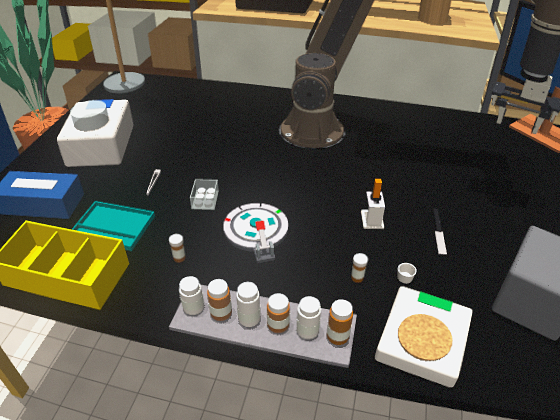

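View pics/side0.png

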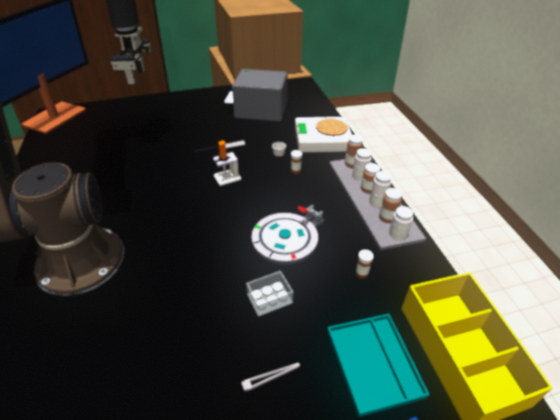

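View pics/wrist0.png

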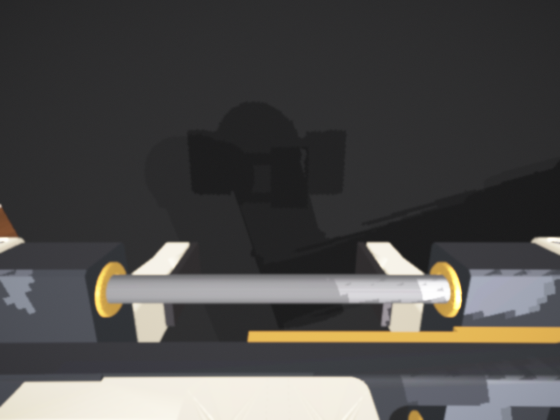

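The scene view shows the socket at (256,226), with the lever at (262,238), the green mark at (281,212) and the red mark at (228,219). The fork and orange stylus are at (376,200). In the side view the socket is at (285,236) and the stylus at (223,150). The wrist view shows only empty counter.

```bash
cat > h.py <<'E'
import numpy as np,cv2,pickle
from scipy.spatial.transform import Rotation as R
F=np.diag([1,-1,-1.])
def pose(c):
    if 'extrinsics' in c:
        T=np.linalg.inv(c['extrinsics'])
    else:
        s=c['state'];A=np.eye(4);A[:3,:3]=R.from_euler('xyz',s['eef_rot'],degrees=True).as_matrix();A[:3,3]=s['tcp_pos'];T=A@c['hand_eye']
    return T
def rays(c,px):
    D=np.array([c['k1'],0,0,0,0.])
    u=cv2.undistortPoints(np.asarray(px,float).reshape(-1,1,2),np.array(c['camera_matrix']),D)[:,0]
    d=np.c_[u,np.ones(len(u))]@F
    T=pose(c);return T[:3,3],d@T[:3,:3].T
def plane(c,px,z):
    o,d=rays(c,px);return o+d*((z-o[2])/d[:,2])[:,None]
def tri(cs,pxs):
    A=0;b=0
    for c,p in zip(cs,pxs):
        o,d=rays(c,[p]);d=d[0]/np.linalg.norm(d[0]);M=np.eye(3)-np.outer(d,d);A=A+M;b=b+M@o
    return np.linalg.solve(A,b)
def blobs(c,lo,hi,box=None,amin=4):
    h=cv2.cvtColor(c['frame'],cv2.COLOR_BGR2HSV);m=cv2.inRange(h,np.array(lo),np.array(hi))
    if box: 
        k=np.zeros_like(m);x0,y0,x1,y1=box;k[y0:y1,x0:x1]=255;m&=k
    n,l,st,ce=cv2.connectedComponentsWithStats(m)
    return [(st[i,4],ce[i].round(1).tolist(),st[i,:4].tolist()) for i in range(1,n) if st[i,4]>=amin],m
def circ(P):
    A=np.c_[2*P[:,:2],np.ones(len(P))];s=np.linalg.lstsq(A,(P[:,:2]**2).sum(1),rcond=None)[0]
    return s[:2],np.sqrt(s[2]+s[:2]@s[:2])
def load(n): return pickle.load(open(n+'.pkl','rb'))
def snap(n,name):
    from plant import r,vision
    s=r.get_state();c=vision.capture(n);c['state']=s;pickle.dump(c,open(name+'.pkl','wb'));cv2.imwrite(f'pics/{name}.png',c['frame']);return c
E
python3 - <<'E'
from h import *
np.set_printoptions(precision=4,suppress=True)
S=load('scene0');D=load('side0')
for n,c,bs,bf in(('scene',S,(215,195,300,262),(355,165,400,235)),('side',D,(240,195,330,265),(205,130,250,190))):
    print(n)
    for k,lo,hi in(('red',(0,150,100),(6,255,255)),('red2',(174,150,100),(180,255,255)),('green',(45,120,60),(75,255,255)),('teal',(80,100,60),(98,255,255))):
        b,m=blobs(c,lo,hi,bs)
        for q in b: print(k,q,plane(c,[q[1]],.018)[0])
    b,m=blobs(c,(5,150,80),(20,255,255),bf);print('orange',b)
    b,m=blobs(c,(0,0,110),(180,80,255),bs)
    cs,_=cv2.findContours(m,cv2.RETR_EXTERNAL,cv2.CHAIN_APPROX_NONE);ct=max(cs,key=len)[:,0]
    P=plane(c,ct,.018)[:,:2]
    for i in range(6):
        ce,r_=circ(P);e=abs(np.linalg.norm(P-ce,axis=1)-r_);P=P[e<max(.003,np.median(e)*2)]
    print('circle',ce,r_,len(P),len(ct))
o=[max(blobs(c,(5,150,80),(20,255,255),b)[0])[1] for c,b in((S,(355,165,400,235)),(D,(205,130,250,190)))]
print('handle centroid',tri([S,D],o))
E
```

```text
scene
red (np.int32(11), [227.0, 219.0], [225, 218, 5, 3]) [ 0.5669 -0.1421  0.018 ]
red (np.int32(64), [259.9, 225.0], [256, 221, 9, 9]) [ 0.5687 -0.0437  0.018 ]
green (np.int32(14), [278.1, 210.9], [276, 209, 5, 4]) [ 0.4972 -0.0082  0.018 ]
teal (np.int32(39), [244.9, 215.5], [240, 213, 11, 6]) [ 0.54   -0.0966  0.018 ]
teal (np.int32(56), [253.7, 221.1], [250, 218, 11, 9]) [ 0.5571 -0.0652  0.018 ]
teal (np.int32(38), [270.7, 220.8], [268, 218, 7, 7]) [ 0.5442 -0.0185  0.018 ]
teal (np.int32(40), [250.2, 233.7], [245, 231, 11, 6]) [ 0.6095 -0.0604  0.018 ]
orange [(np.int32(140), [376.7, 187.6], [373, 178, 9, 20])]
circle [ 0.5673 -0.0577] 0.09186507996881488 130 194
side
red (np.int32(34), [302.1, 209.0], [298, 206, 9, 7]) [0.6428 0.0348 0.018 ]
red2 (np.int32(6), [300.0, 210.5], [298, 209, 5, 4]) [0.6348 0.0298 0.018 ]
red2 (np.int32(7), [293.0, 256.0], [292, 255, 3, 3]) [ 0.5665 -0.1385  0.018 ]
green (np.int32(14), [256.2, 225.9], [254, 224, 6, 4]) [ 0.4953 -0.004   0.018 ]
teal (np.int32(27), [273.8, 226.0], [270, 224, 8, 5]) [ 0.5438 -0.0161  0.018 ]
teal (np.int32(79), [284.4, 233.1], [279, 229, 12, 9]) [ 0.566  -0.0508  0.018 ]
teal (np.int32(29), [300.3, 232.5], [298, 230, 6, 6]) [ 0.6098 -0.059   0.018 ]
teal (np.int32(35), [279.3, 245.8], [275, 244, 10, 5]) [ 0.5404 -0.0944  0.018 ]
orange [(np.int32(122), [222.0, 148.7], [218, 140, 9, 19])]
circle [ 0.5643 -0.0584] 0.0935874283160479 153 178
handle centroid [0.4435 0.2621 0.1163]
```

```bash

python3 -m pendant '[[[0.79,0.93,0,0,0,0,1],[0.79,0.93,0,0,0,0,1],[0.79,0.93,0,0,0,0,1],[0.79,0.93,0,0,0,0,1],[0.79,0.93,0,0,0,0,1],[0.79,0.93,0,0,0,0,1],[0.79,0.93,0,0,0,0,1],[0.79,0.93,0,0,0,0,1]]]'
python3 -m pendant '[[[0.79,0.93,0,0,0,0,1],[0.79,0.93,0,0,0,0,1],[0.79,0.93,0,0,0,0,1],[0.79,0.93,0,0,0,0,1],[0.79,0.93,0,0,0,0,1],[0.79,0.93,0,0,0,0,1],[0.79,0.93,0,0,0,0,1],[0.6,0.7,0,0,0,0,1]]]'
python3 - <<'E'
from h import *
c=snap('wrist','w1');s=c['state'];print(s['time_s'],s['tcp_pos'],s['eef_rot'],s['qd'])
c=snap('wrist','w2');s=c['state'];print(s['time_s'],s['tcp_pos'],s['eef_rot'],s['qd'])
b,m=blobs(c,(5,150,80),(20,255,255),amin=50);print(b)
E
```

```text
time_s: 0.95
tcp_pos: [0.2694, 0.4683, 0.2484]
eef_rot: [180.0, 0.0, -16.3]
contact_force: [0.1, -0.9, 0.5]
gripper_width: 0.0874
gripper_force: 0.0
time_s: 1.75
tcp_pos: [0.3467, 0.2947, 0.2486]
eef_rot: [-180.0, 0.0, -16.3]
contact_force: [0.3, -0.2, 0.2]
gripper_width: 0.0881
gripper_force: 0.0
1.75 [0.34673527 0.29468279 0.24859621] [-1.79996089e+02  3.41691654e-03 -1.63463312e+01] [-18.48241271  -5.41942719  -5.28007211   0.11985341   0.21391977
  18.29056965]
1.8 [0.34700878 0.29306646 0.24858353] [ 1.79967357e+02  4.38144665e-03 -1.63686701e+01] [ 1.87787157  0.75664058  0.90787117 -0.25246812  0.25431186 -3.54737169]
[(np.int32(66), [279.6, 94.4], [266, 82, 28, 19]), (np.int32(443), [109.8, 288.5], [101, 263, 24, 54]), (np.int32(400), [444.4, 287.9], [431, 263, 25, 54]), (np.int32(2632), [448.2, 335.1], [248, 327, 312, 16]), (np.int32(86), [414.6, 415.8], [409, 411, 13, 9])]
```

View pics/w2.png

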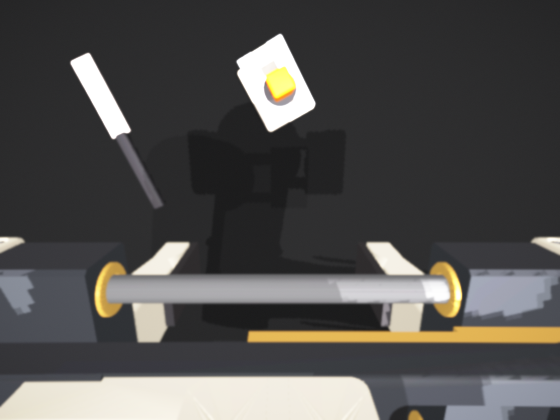

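The wrist view shows the handle top at (280,82). The fork is the white rectangle around (277,85), turned about 27° in the image, with its slot at about (268,68). The spatula is at (115,130).

```bash
python3 - <<'E'
from h import *
np.set_printoptions(precision=4,suppress=True)
c=snap('wrist','w3');s=c['state'];print(s['tcp_pos'],s['eef_rot'],s['qd'])
box=(220,20,340,145)
b,m=blobs(c,(15,150,200),(35,255,255),box);print(b)
ys,xs=np.nonzero(m);r=cv2.minAreaRect(np.c_[xs,ys].astype(np.float32));p=cv2.boxPoints(r)
P=plane(c,p,.142)[:,:2];print('top',P.mean(0),np.diff(P,axis=0),[np.degrees(np.arctan2(*(d[::-1])))%90 for d in np.diff(P,axis=0)])
b,m=blobs(c,(0,0,90),(180,60,255),box,50);print(b)
cs,_=cv2.findContours(m,cv2.RETR_EXTERNAL,cv2.CHAIN_APPROX_NONE);ct=max(cs,key=len)
r=cv2.minAreaRect(ct);p=cv2.boxPoints(r);print(p)
P=plane(c,p,.08)[:,:2];print('fork',P.mean(0),P,[np.degrees(np.arctan2(*(d[::-1]))) for d in np.diff(P,axis=0)],np.linalg.norm(np.diff(P,axis=0),axis=1))
d=c['depth'];print(d[82,280],d[105,275],d[60,250])
cv2.imwrite('pics/w3c.png',cv2.resize(c['frame'][20:145,220:340],None,fx=4.6,fy=4.6,interpolation=cv2.INTER_CUBIC))
E
```

```text
[0.3468 0.2943 0.2487] [-179.9975    0.0051  -16.4291] [ 1.598   0.9423  1.1651  0.066   0.4754 -2.1065]
[(np.int32(14), [275.2, 71.0], [270, 69, 11, 6]), (np.int32(154), [280.0, 90.2], [267, 78, 29, 22])]
top [0.4416 0.2635] [[ 0.0025 -0.0175]
 [-0.0181 -0.004 ]
 [-0.0027  0.0178]] [np.float64(8.202936520712129), np.float64(12.55933861954864), np.float64(8.765916789509788)]
[(np.int32(3960), [274.7, 82.7], [237, 32, 80, 100])]
[[229.3211  59.5963]
 [281.9771  31.2431]
 [321.6973 105.0092]
 [269.0413 133.3624]]
fork [0.4482 0.2661] [[0.4796 0.3007]
 [0.488  0.2486]
 [0.418  0.23  ]
 [0.4073 0.2851]] [np.float64(-80.80793339651254), np.float64(-165.10217914897586), np.float64(101.05113107071746)] [0.0528 0.0724 0.0561]
0.22667478 0.2904767 0.27816606
```

View pics/w3c.png

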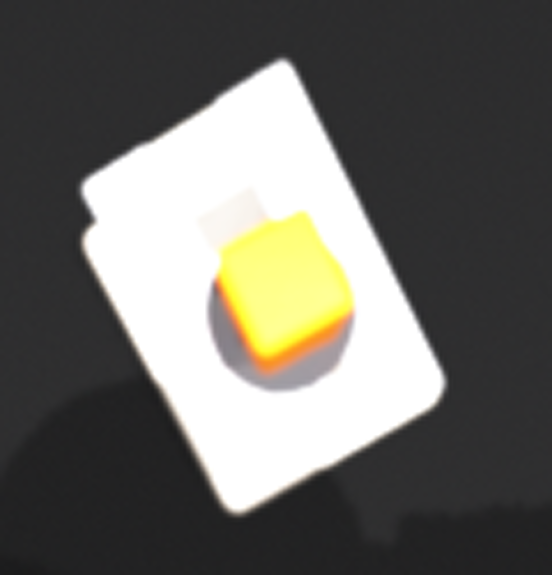

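The crop shows the handle top square at about (285,285), its collar disc around it, and the slot at (235,215). The handle and fork are at a yaw of about 10°. Next I view the socket from above.

```bash

python3 -m pendant '[[[0.66,0.955,0,0,0,0,1],[0.66,0.955,0,0,0,0,1],[0.66,0.955,0,0,0,0,1],[0.66,0.955,0,0,0,0,1],[0.66,0.955,0,0,0,0,1],[0.66,0.955,0,0,0,0,1],[0.66,0.955,0,0,0,0,1],[0.66,0.955,0,0,0,0,1]]]' | head -2
python3 -m pendant '[[[0.66,0.955,0,0,0,0,1],[0.66,0.955,0,0,0,0,1],[0.66,0.955,0,0,0,0,1],[0.66,0.955,0,0,0,0,1],[0.66,0.955,0,0,0,0,1],[0.66,0.955,0,0,0,0,1],[0.66,0.955,0,0,0,0,1],[0.66,0.955,0,0,0,0,1]]]' | head -2
python3 -m pendant '[[[0.66,0.955,0,0,0,0,1],[0.66,0.955,0,0,0,0,1],[0,0,0,0,0,-1,-1],[0,0,0,0,0,-1,-1],[0,0,0,0,0,-1,-1],[0,0,0,0,0,-1,-1],[0,0,0,0,0,-1,-1],[0,0,0,0,0,-1,-1]]]' | head -3
python3 -m pendant '[[[0,0,0,0,0,-1,-1],[0,0,0,0,0,-1,-1],[0,0,0,0,0,-1,-1],[0,0,0,0,0,-1,-1],[0,0,0,0,0,-1,-1],[0,0,0,0,0,0,-1],[0,0,0,0,0,0,-1],[0,0,0,0,0,0,-1]]]'
python3 - <<'E'
from h import *
c=snap('wrist','w4');s=c['state'];print(s['time_s'],s['tcp_pos'],s['eef_rot'],s['qd'])
E
```

```text
time_s: 2.7
tcp_pos: [0.405, 0.1198, 0.2486]
time_s: 3.5
tcp_pos: [0.4636, -0.0566, 0.2486]
time_s: 4.3
tcp_pos: [0.478, -0.0997, 0.2484]
eef_rot: [-180.0, 0.0, 7.9]
time_s: 5.1
tcp_pos: [0.4778, -0.0999, 0.2485]
eef_rot: [-180.0, 0.0, 27.6]
contact_force: [-0.1, -1.1, -0.7]
gripper_width: 0.0005
gripper_force: 0.0
5.1 [ 0.47782727 -0.09994253  0.24851769] [-1.79999432e+02  1.68173705e-03  2.76053801e+01] [-0.08413259 -0.15193405 -0.03684898  0.00972608  0.04783849  0.38066821]
```

View pics/w4.png

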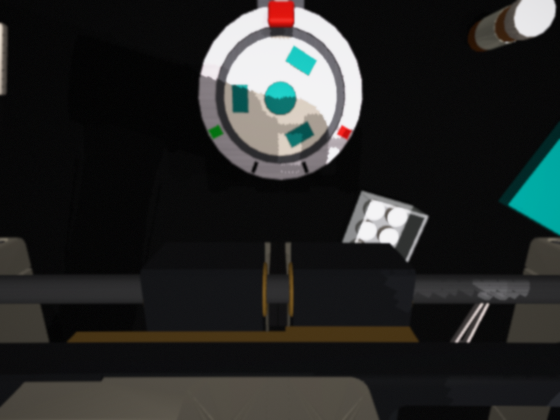

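The wrist view shows the whole seam ring centred near (280,97). The red paddle is at (281,13), the green mark at (216,132), the red mark at (345,132), and the ticks at (255,167) and (306,167).

```bash
cat > soc.py <<'E'
from h import *
import sys
np.set_printoptions(precision=4,suppress=True)
c=load(sys.argv[1]);bx=(150,0,400,200)
h=[b for b in blobs(c,(80,100,60),(98,255,255),bx,30)[0]]
hub=min(h,key=lambda b:abs(b[1][0]-280)+abs(b[1][1]-97));H=plane(c,[hub[1]],.028)[0];print('hub',hub,H)
g=max(blobs(c,(45,120,60),(75,255,255),bx)[0]);print('green',g)
m=blobs(c,(0,150,100),(6,255,255),bx)[1]|blobs(c,(174,150,100),(180,255,255),bx)[1]
n,l,st,ce=cv2.connectedComponentsWithStats(m);rd=[(st[i,4],ce[i],st[i]) for i in range(1,n) if st[i,4]>20];print(rd)
rm=[q for q in rd if q[1][1]>60][0]
# groove: radial profiles about hub in world at z=.018; edges by gradient
v=cv2.cvtColor(c['frame'],cv2.COLOR_BGR2GRAY).astype(float)
T=np.linalg.inv(pose(c));K=np.array(c['camera_matrix'])
def proj(P):
    p=(P@T[:3,:3].T+T[:3,3])@F;return cv2.projectPoints(p,np.zeros(3),np.zeros(3),K,np.array([c['k1'],0,0,0,0.]))[0][:,0]
O=[];I=[];B=[];C=H[:2]
rr=np.arange(.055,.1,.0003)
for a in np.radians(np.arange(0,360,4)):
    P=np.c_[C[0]+rr*np.cos(a),C[1]+rr*np.sin(a),np.full(len(rr),.018)]
    q=proj(P).astype(np.float32);pr=cv2.remap(v.astype(np.float32),q[:,:1],q[:,1:],cv2.INTER_LINEAR)[:,0]
    if q[:,1].min()<1: continue
    d=np.diff(cv2.GaussianBlur(pr.reshape(-1,1),(1,9),2)[:,0])
    k=(rr[1:]>.058)&(rr[1:]<.079);kb=rr[1:]>.084
    i=np.argmin(np.where(k,d,9));o=np.argmax(np.where(k&(rr[1:]>rr[i]),d,-9));e=np.argmin(np.where(kb,d,99))
    I.append(P[i,:2]);O.append(P[o,:2]);B.append(P[e,:2])
for n_,X in(('in',I),('out',O),('rim',B)):
    X=np.array(X)
    for _ in range(6):
        ce,r=circ(X);e=abs(np.linalg.norm(X-ce,axis=1)-r);X=X[e<max(.0008,2*np.median(e))]
    print(n_,ce,r,len(X),e.mean())
    if n_=='out':C0=ce
for n_,p,a0 in(('g',g[1],116),('r',rm[1],244)):
    P=plane(c,[p],.018)[0,:2]-C0;print(n_,np.linalg.norm(P),np.degrees(np.arctan2(P[1],P[0]))-a0)
E
python3 soc.py w4
```

```text
hub (np.int32(783), [279.9, 97.6], [265, 82, 31, 32]) [ 0.5645 -0.0569  0.028 ]
green (np.int32(110), [215.4, 131.5], [209, 126, 14, 12])
[(np.int32(637), array([280.8132,  13.5651]), array([268,   0,  26,  27, 637], dtype=int32)), (np.int32(99), array([343.9899, 132.0202]), array([338, 126,  13,  13,  99], dtype=int32))]
in [ 0.5643 -0.057 ] 0.0631638235043646 78 0.00012003210243010729
out [ 0.5645 -0.057 ] 0.07254681024842224 80 0.00017091186661149642
rim [ 0.5643 -0.0571] 0.09156947878139193 81 0.00020063268612863553
g 0.08297858132013754 27.497116889855306
r 0.08302979672394557 -332.78373630685985
```

```bash

python3 -m pendant '[[[0.93,0,0.3,0,0,0,-1],[0.93,0,0.3,0,0,0,-1],[0.93,0,0.3,0,0,0,-1],[0.93,0,0.3,0,0,0,-1],[0.93,0,0.3,0,0,0,-1],[0.93,0,0.3,0,0,0,-1],[0.93,0.06,0.3,0,0,0,-1],[0.93,0.06,0.3,0,0,0,-1]]]' | head -2
python3 -m pendant '[[[0.9,0,0,0,0,0,-1],[0,0,0.6,0,0,0,-1],[0,0,0.6,0,0,0,-1],[0,0,0.6,0,0,0,-1],[0,0,0.6,0,0,0,-1],[0,0,0.6,0,0,0,-1],[0,0,0.5,0,0,0,-1],[0,0,0,0,0,0,-1]]]' 
python3 -m pendant '[[[0,0,0.4,0,0,0,-1],[0,0,0.4,0,0,0,-1],[0,0,0.4,0,0,0,-1],[0,0,0.4,0,0,0,-1],[0,0,0.4,0,0,0,-1],[0,0,0.4,0,0,0,-1],[0,0,0.2,0,0,0,-1],[0,0,0,0,0,0,-1]]]' 

```

```text
time_s: 5.95
tcp_pos: [0.6113, -0.0327, 0.2002]
time_s: 6.75
tcp_pos: [0.6255, -0.0249, 0.1287]
eef_rot: [-179.9, 0.1, 27.7]
contact_force: [0.3, 0.2, -0.6]
gripper_width: 0.0003
gripper_force: 0.0
time_s: 7.55
tcp_pos: [0.6261, -0.0248, 0.0777]
eef_rot: [-180.0, 0.1, 27.7]
contact_force: [-0.4, -0.6, -0.6]
gripper_width: 0.0006
gripper_force: 0.0
```

```bash

python3 -m pendant '[[[0,0,0.2,0,0,0,-1],[0,0,0.2,0,0,0,-1],[0,0,0.1,0,0,0,-1],[0,0,0.08,0,0,0,-1],[0,0,0.05,0,0,0,-1],[0,0,0.05,0,0,0,-1],[0,0,0.05,0,0,0,-1],[0,0,0,0,0,0,-1]]]' 

```

```text
time_s: 8.35
tcp_pos: [0.6266, -0.0247, 0.0639]
eef_rot: [-180.0, -0.0, 27.7]
contact_force: [-0.4, 0.3, 0.2]
gripper_width: 0.0006
gripper_force: 0.0
```

```bash

python3 -m pendant '[[[0,0,0.05,0,0,0,-1],[0,0,0.05,0,0,0,-1],[0,0,0,0,0,0,-1],[0,0,0,0,0,0,-1],[0,0,0,0,0,0,-1],[0,0,0,0,0,0,-1],[0,0,0,0,0,0,-1],[0,0,0,0,0,0,-1]]]' 

```

```text
time_s: 9.15
tcp_pos: [0.6267, -0.0247, 0.0627]
eef_rot: [180.0, -0.0, 27.7]
contact_force: [-2.0, -0.2, 6.0]
gripper_width: 0.0002
gripper_force: 3.0
```

```bash

python3 -m pendant '[[[0,0,0.03,0,0,0,-1],[0,0,0.02,0,0,0,-1],[0,0,0,0,0,0,-1],[0,0,0,0,0,0,-1],[0,0,0,0,0,0,-1],[0,0,0,0,0,0,-1],[0,0,0,0,0,0,-1],[0,0,0,0,0,0,-1]]]' 

```

```text
time_s: 9.95
tcp_pos: [0.6267, -0.0248, 0.0625]
eef_rot: [180.0, -0.0, 27.7]
contact_force: [-3.9, 1.0, 12.2]
gripper_width: 0.0003
gripper_force: 6.1
```

```bash

python3 -m pendant '[[[0,0,-0.5,0,0,0,-1],[0,0,-1,0,0,0,-1],[0,0,-1,0,0,0,-1],[0,0,-1,0,0,0,-1],[0,0,-1,0,0,0,-1],[0,0,-1,0,0,0,-1],[0,0,-1,0,0,0,-1],[0,0,-0.5,0,0,0,-1]]]' | head -2
python3 -m pendant '[[[-0.08,-0.945,0,0,0,0,-1],[-0.08,-0.945,0,0,0,0,-1],[-0.08,-0.945,0,0,0,0,-1],[-0.08,-0.945,0,0,0,0,-1],[-0.08,-0.945,0,0,0,0,-1],[-0.08,-0.945,0,0,0,0,-1],[-0.08,-0.945,0,0,0,0,-1],[-0.08,-0.945,0,0,0,0,-1]]]' | head -2
python3 -m pendant '[[[-0.08,-0.945,0,0,0,0,1],[-0.08,-0.945,0,0,0,0,1],[-0.08,-0.945,0,0,0,0,1],[-0.08,-0.945,0,0,0,0,1],[-0.08,-0.945,0,0,0,0,1],[-0.08,-0.945,0,0,0,0,1],[-0.08,-0.945,0,0,0,0,1],[-0.08,-0.945,0,0,0,0,1]]]' | head -2
python3 -m pendant '[[[-0.08,-0.945,0,0,0,0,1],[-0.1,-0.945,0,0,0,0,1],[0,0,0,0,0,0.9,1],[0,0,0,0,0,0.9,1],[0,0,0,0,0,0.9,1],[0,0,0,0,0,0.9,1],[0,0,0,0,0,0.83,1],[0,0,0,0,0,0,1]]]'
python3 - <<'E'
from h import *
c=snap('side','s5');snap('scene','c5');print(c['state']['tcp_pos'])
a=cv2.resize(c['frame'][190:270,240:330],None,fx=4,fy=4,interpolation=2);b=cv2.resize(load('c5')['frame'][190:270,210:300],None,fx=4,fy=4,interpolation=2)
cv2.imwrite('pics/c5x.png',np.hstack([a,b]))
E
```

```text
time_s: 10.75
tcp_pos: [0.6273, -0.0246, 0.2032]
time_s: 11.55
tcp_pos: [0.5443, 0.1038, 0.2007]
time_s: 12.35
tcp_pos: [0.4628, 0.2317, 0.2007]
time_s: 13.15
tcp_pos: [0.4425, 0.2629, 0.2007]
eef_rot: [180.0, 0.0, 9.9]
contact_force: [-0.4, -0.7, -0.3]
gripper_width: 0.0878
gripper_force: 0.0
[0.44248875 0.26291639 0.2007105 ]
```

View pics/c5x.png

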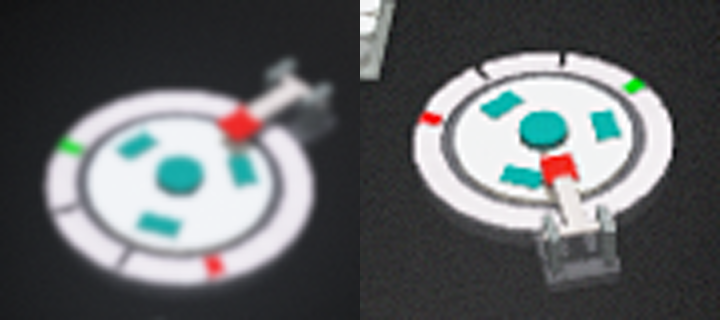

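Both crops show the lever level, with its paddle at (240,125) and (558,165) pointing at the hub. Now I grasp the stylus.

```bash

python3 -m pendant '[[[0,0,0.6,0,0,0,1],[0,0,0.6,0,0,0,1],[0,0,0.6,0,0,0,1],[0,0,0.6,0,0,0,1],[0,0,0.6,0,0,0,1],[0,0,0.6,0,0,0,1],[0,0,0.4,0,0,0,1],[0,0,0.1,0,0,0,1]]]' 
python3 -m pendant '[[[0,0,0,0,0,0,0],[0,0,0,0,0,0,-0.3],[0,0,0,0,0,0,-0.45],[0,0,0,0,0,0,-0.5],[0,0,0,0,0,0,-0.55],[0,0,0,0,0,0,-0.6],[0,0,0,0,0,0,-0.7],[0,0,0,0,0,0,-1]]]' 40
python3 -m pendant '[[[0,0,0,0,0,0,-1],[0,0,0,0,0,0,-1],[0,0,0,0,0,0,-1],[0,0,0,0,0,0,-1],[0,0,0,0,0,0,-1],[0,0,0,0,0,0,-1],[0,0,0,0,0,0,-1],[0,0,0,0,0,0,-1]]]' 

```

```text
time_s: 14.05
tcp_pos: [0.4423, 0.2626, 0.1177]
eef_rot: [179.9, 0.1, 10.0]
contact_force: [-0.3, 0.2, -0.0]
gripper_width: 0.0877
gripper_force: 0.0
time_s: 14.85
tcp_pos: [0.4427, 0.263, 0.119]
eef_rot: [-180.0, -0.0, 10.0]
contact_force: [-0.0, -0.7, 0.5]
gripper_width: 0.0295
gripper_force: 0.0
time_s: 15.65
tcp_pos: [0.4426, 0.2629, 0.1189]
eef_rot: [180.0, 0.0, 10.0]
contact_force: [-0.0, -0.3, -1.5]
gripper_width: 0.0176
gripper_force: 40.0
```

```bash

python3 -m pendant '[[[0,0,-0.3,0,0,0,-1],[0,0,-0.6,0,0,0,-1],[0,0,-0.8,0,0,0,-1],[0,0,-0.8,0,0,0,-1],[0,0,-0.8,0,0,0,-1],[0,0,-0.8,0,0,0,-1],[0,0,-0.5,0,0,0,-1],[0,0,0,0,0,0,-1]]]' 
python3 - <<'E'
from h import *
np.set_printoptions(precision=4,suppress=True)
c=load('w3')
q=np.array([(220,255),(300,213),(352,305),(268,357)])/4.6+[220-.4,20-.4]
P=plane(c,q,.142);print(P[:,:2],P.mean(0),[np.degrees(np.arctan2(*d[::-1]))%90 for d in np.diff(P[:,:2],axis=0)])
# collar disc left/bottom edge centre
q=np.array([(209,315),(222,352),(250,382),(285,391),(320,380),(345,350),(353,318)])/4.6+[220-.4,20-.4]
print('collar',circ(plane(c,q,.086)))
h=cv2.cvtColor(c['frame'],cv2.COLOR_BGR2HSV);print(h[81,282],h[90,280])
m=(h[...,1]>90)&(h[...,0]<40);m[:,:220]=0;m[:,340:]=0;m[145:]=0
ys,xs=np.nonzero(m);print(len(xs),xs.mean(),ys.mean(),xs.min(),xs.max(),ys.min(),ys.max())
S=snap('scene','c6');D=snap('side','s6')
for cc,b in((S,(340,120,420,235)),(D,(190,90,260,200))):print(blobs(cc,(5,150,80),(20,255,255),b)[0])
for n,cc,b in(('c6',S,(335,130,415,230)),('s6',D,(185,100,265,200))):pass
cv2.imwrite('pics/c6x.png',np.hstack([cv2.resize(S['frame'][130:230,335:415],None,fx=5,fy=5,interpolation=2),cv2.resize(D['frame'][100:200,185:265],None,fx=5,fy=5,interpolation=2)]))
E
```

```text
time_s: 16.45
tcp_pos: [0.4433, 0.2636, 0.213]
eef_rot: [-179.9, -0.2, 10.0]
contact_force: [0.1, -0.2, -0.6]
gripper_width: 0.0177
gripper_force: 40.0
[[0.4493 0.2719]
 [0.4516 0.258 ]
 [0.4362 0.2537]
 [0.4325 0.2689]] [0.4424 0.2631 0.142 ] [np.float64(9.288253532554336), np.float64(15.505000107075745), np.float64(13.755915951842766)]
collar (array([0.4427, 0.2629]), np.float64(0.014165085199687712))
[ 30 116 255] [ 30 109 255]
719 281.05702364394995 83.10570236439499 267 296 66 100
[(np.int32(4), [381.2, 139.8], [381, 139, 2, 3]), (np.int32(4), [385.5, 140.5], [384, 140, 4, 2]), (np.int32(5), [398.4, 140.6], [397, 140, 4, 2]), (np.int32(141), [382.6, 160.2], [378, 150, 10, 21])]
[]
```

View pics/c6x.png

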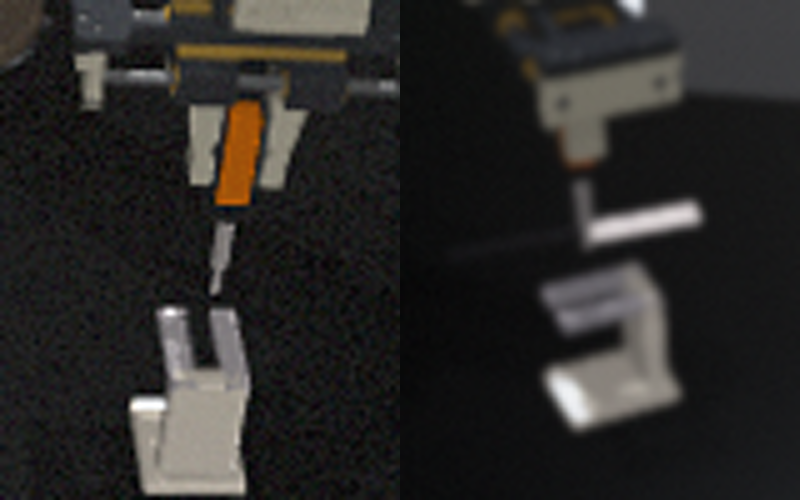

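The crops show the stylus held upright between the pads, with its tip clear above the fork at (215,290) on the left and (585,235) on the right. Moving to above the green mark.

```bash

python3 -m pendant '[[[0.06,0.95,0,0,0,0,-1],[0.06,0.95,0,0,0,0,-1],[0.06,0.95,0,0,0,0,-1],[0.06,0.95,0,0,0,0,-1],[0.06,0.95,0,0,0,0,-1],[0.06,0.95,0,0,0,0,-1],[0.06,0.95,0,0,0,0,-1],[0.06,0.95,0,0,0,0,-1]]]' | head -2
python3 -m pendant '[[[0.06,0.95,0,0,0,0,-1],[0.06,0.95,0,0,0,0,-1],[0.06,0.95,0,0,0,0,-1],[0.06,0.95,0,0,0,0,-1],[0.06,0.95,0,0,0,0,-1],[0.06,0.95,0,0,0,0,-1],[0,0.95,0,0,0,0,-1],[0,0,0,0,0,0,-1]]]' | head -2
python3 -m pendant '[[[0,0.1,0.6,0,0,0,-1],[0,0,0.6,0,0,0,-1],[0,0,0.6,0,0,0,-1],[0,0,0.6,0,0,0,-1],[0,0,0.6,0,0,0,-1],[0,0,0.6,0,0,0,-1],[0,0,0.4,0,0,0,-1],[0,0,0,0,0,0,-1]]]' 
python3 - <<'E'
from h import *
np.set_printoptions(precision=4,suppress=True)
S=snap('scene','c7');D=snap('side','s7');s=D['state'];p=s['tcp_pos'];print(s['time_s'],p,s['eef_rot'])
d=np.array([.5099,-.0165])-p[:2];a=np.radians(s['eef_rot'][2]);print('d',d@[np.cos(a),np.sin(a)],d@[np.sin(a),-np.cos(a)])
cv2.imwrite('pics/c7x.png',np.hstack([cv2.resize(S['frame'][150:250,230:310],None,fx=5,fy=5,interpolation=2),cv2.resize(D['frame'][170:270,220:300],None,fx=5,fy=5,interpolation=2)]))
E
```

```text
time_s: 17.35
tcp_pos: [0.478, 0.1139, 0.2099]
time_s: 18.15
tcp_pos: [0.5081, -0.0164, 0.2098]
time_s: 18.95
tcp_pos: [0.5081, -0.0169, 0.1296]
eef_rot: [180.0, 0.1, 10.0]
contact_force: [0.5, 0.7, -1.1]
gripper_width: 0.0181
gripper_force: 40.0
19.0 [ 0.5087 -0.0169  0.1304] [179.9853   0.0657   9.9631]
d 0.0012896649602639812 -0.00015657732139354367
```

View pics/c7x.png

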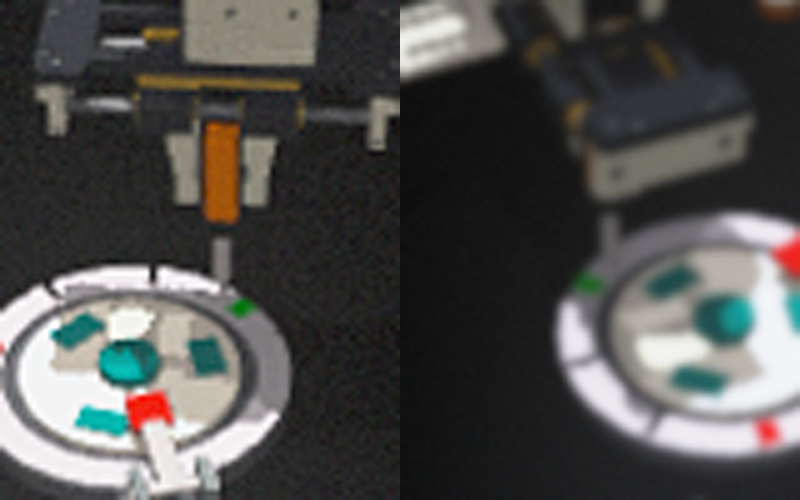

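The crops show the shank hanging just above the seam beside the green mark, at (222,270) on the left and (610,250) on the right.

```bash

python3 -m pendant '[[[0.06,0,0.2,0,0,0,-1],[0,0,0.2,0,0,0,-1],[0,0,0.15,0,0,0,-1],[0,0,0.05,0,0,0,-1],[0,0,0.05,0,0,0,-1],[0,0,0.05,0,0,0,-1],[0,0,0,0,0,0,-1],[0,0,0,0,0,0,-1]]]' 

```

```text
time_s: 19.85
tcp_pos: [0.5101, -0.0166, 0.117]
eef_rot: [180.0, -0.0, 10.0]
contact_force: [-0.6, 1.0, -0.6]
gripper_width: 0.0176
gripper_force: 40.0
```

```bash

python3 -m pendant '[[[0,0,0.05,0,0,0,-1],[0,0,0.05,0,0,0,-1],[0,0,0.05,0,0,0,-1],[0,0,0.05,0,0,0,-1],[0,0,0,0,0,0,-1],[0,0,0,0,0,0,-1],[0,0,0,0,0,0,-1],[0,0,0,0,0,0,-1]]]' 

```

```text
time_s: 20.65
tcp_pos: [0.5101, -0.0165, 0.113]
eef_rot: [-180.0, -0.0, 10.0]
contact_force: [-0.2, -0.5, -1.0]
gripper_width: 0.0178
gripper_force: 40.0
```

```bash

python3 -m pendant '[[[0,0,0.04,0,0,0,-1],[0,0,0.04,0,0,0,-1],[0,0,0,0,0,0,-1],[0,0,0,0,0,0,-1],[0,0,0,0,0,0,-1],[0,0,0,0,0,0,-1],[0,0,0,0,0,0,-1],[0,0,0,0,0,0,-1]]]' 

```

```text
time_s: 21.45
tcp_pos: [0.5101, -0.0166, 0.1114]
eef_rot: [-180.0, -0.0, 10.0]
contact_force: [-0.1, 0.7, -1.5]
gripper_width: 0.0175
gripper_force: 40.0
```

```bash

python3 -m pendant '[[[0,0,0.02,0,0,0,-1],[0,0,0,0,0,0,-1],[0,0,0,0,0,0,-1],[0,0,0,0,0,0,-1],[0,0,0,0,0,0,-1],[0,0,0,0,0,0,-1],[0,0,0,0,0,0,-1],[0,0,0,0,0,0,-1]]]' 
cat > arc.py <<'E'
from h import *
import sys
from plant import r
s=r.get_state();p=s['tcp_pos'];a=np.radians(s['eef_rot'][2]);C=np.array([.5645,-.0570])
q=p[:2]-C;th=np.degrees(np.arctan2(q[1],q[0]))%360-27.35
print('angle',th%360,'radius',np.linalg.norm(q),'z',p[2],'F',s['contact_force'])
n=int(sys.argv[1]);st=float(sys.argv[2]);prev=q
for k in range(1,n+1):
    t=np.radians(th+27.35+st*k);e=.068*np.array([np.cos(t),np.sin(t)]);d=(e-prev)/.02;prev=e
    print([round(d@[np.cos(a),np.sin(a)],2),round(d@[np.sin(a),-np.cos(a)],2)],end=' ')
print()
E
python3 arc.py 16 2.9
```

```text
time_s: 22.25
tcp_pos: [0.51, -0.0166, 0.1109]
eef_rot: [180.0, 0.0, 10.0]
contact_force: [0.2, -0.4, -0.8]
gripper_width: 0.0183
gripper_force: 40.0
angle 116.09314837407894 radius 0.0678308616536215 z 0.11094088580710745 F [ 0.20174496 -0.36945561 -0.79382934]
[np.float64(-0.13), np.float64(0.12)] [np.float64(-0.12), np.float64(0.13)] [np.float64(-0.11), np.float64(0.13)] [np.float64(-0.1), np.float64(0.14)] [np.float64(-0.09), np.float64(0.14)] [np.float64(-0.09), np.float64(0.15)] [np.float64(-0.08), np.float64(0.15)] [np.float64(-0.07), np.float64(0.16)] [np.float64(-0.06), np.float64(0.16)] [np.float64(-0.06), np.float64(0.16)] [np.float64(-0.05), np.float64(0.17)] [np.float64(-0.04), np.float64(0.17)] [np.float64(-0.03), np.float64(0.17)] [np.float64(-0.02), np.float64(0.17)] [np.float64(-0.01), np.float64(0.17)] [np.float64(-0.0), np.float64(0.17)]
```

```bash

python3 -m pendant '[[[-0.13,0.12,0,0,0,0,-1],[-0.12,0.13,0,0,0,0,-1],[-0.11,0.13,0,0,0,0,-1],[-0.10,0.14,0,0,0,0,-1],[-0.09,0.14,0,0,0,0,-1],[-0.09,0.15,0,0,0,0,-1],[-0.08,0.15,0,0,0,0,-1],[-0.07,0.16,0,0,0,0,-1]]]'
python3 arc.py 9 2.9
```

```text
time_s: 23.05
tcp_pos: [0.4983, -0.0417, 0.111]
eef_rot: [-180.0, -0.0, 10.0]
contact_force: [0.3, -0.4, -0.3]
gripper_width: 0.0182
gripper_force: 40.0
angle 139.6035586843946 radius 0.06796032531006475 z 0.11096819972797195 F [ 0.28700729 -0.37692674 -0.26724463]
[np.float64(-0.07), np.float64(0.16)] [np.float64(-0.06), np.float64(0.16)] [np.float64(-0.05), np.float64(0.17)] [np.float64(-0.04), np.float64(0.17)] [np.float64(-0.03), np.float64(0.17)] [np.float64(-0.02), np.float64(0.17)] [np.float64(-0.01), np.float64(0.17)] [np.float64(-0.0), np.float64(0.17)] [np.float64(0.0), np.float64(0.17)]
```

```bash

python3 -m pendant '[[[-0.06,0.16,0,0,0,0,-1],[-0.06,0.16,0,0,0,0,-1],[-0.05,0.17,0,0,0,0,-1],[-0.04,0.17,0,0,0,0,-1],[-0.03,0.17,0,0,0,0,-1],[-0.02,0.17,0,0,0,0,-1],[-0.01,0.17,0,0,0,0,-1],[0,0.17,0,0,0,0,-1]]]'
python3 arc.py 9 2.9
```

```text
time_s: 23.85
tcp_pos: [0.4977, -0.069, 0.1109]
eef_rot: [-180.0, 0.0, 10.0]
contact_force: [-0.5, -0.9, -1.5]
gripper_width: 0.0177
gripper_force: 40.0
angle 162.83640771155902 radius 0.06788637891838657 z 0.11094245333422788 F [-0.45051967 -0.90023401 -1.46587962]
[np.float64(-0.0), np.float64(0.17)] [np.float64(0.01), np.float64(0.17)] [np.float64(0.02), np.float64(0.17)] [np.float64(0.03), np.float64(0.17)] [np.float64(0.04), np.float64(0.17)] [np.float64(0.05), np.float64(0.17)] [np.float64(0.06), np.float64(0.16)] [np.float64(0.06), np.float64(0.16)] [np.float64(0.07), np.float64(0.16)]
```

```bash

python3 -m pendant '[[[0,0.17,0,0,0,0,-1],[0.01,0.17,0,0,0,0,-1],[0.02,0.17,0,0,0,0,-1],[0.03,0.17,0,0,0,0,-1],[0.04,0.17,0,0,0,0,-1],[0.05,0.17,0,0,0,0,-1],[0.06,0.16,0,0,0,0,-1],[0.06,0.16,0,0,0,0,-1]]]'
python3 arc.py 9 2.9
```

```text
time_s: 24.65
tcp_pos: [0.5078, -0.0944, 0.111]
eef_rot: [180.0, -0.0, 10.0]
contact_force: [0.2, 0.1, -1.4]
gripper_width: 0.0179
gripper_force: 40.0
angle 186.0825426533836 radius 0.0679267767235092 z 0.1109733120604981 F [ 0.23449323  0.06458147 -1.38832853]
[np.float64(0.07), np.float64(0.16)] [np.float64(0.08), np.float64(0.15)] [np.float64(0.09), np.float64(0.15)] [np.float64(0.1), np.float64(0.14)] [np.float64(0.1), np.float64(0.14)] [np.float64(0.11), np.float64(0.13)] [np.float64(0.12), np.float64(0.13)] [np.float64(0.12), np.float64(0.12)] [np.float64(0.13), np.float64(0.11)]
```

```bash

python3 -m pendant '[[[0.07,0.16,0,0,0,0,-1],[0.08,0.15,0,0,0,0,-1],[0.09,0.15,0,0,0,0,-1],[0.1,0.14,0,0,0,0,-1],[0.1,0.14,0,0,0,0,-1],[0.11,0.13,0,0,0,0,-1],[0.12,0.13,0,0,0,0,-1],[0.12,0.12,0,0,0,0,-1]]]'
python3 arc.py 9 2.9
```

```text
time_s: 25.45
tcp_pos: [0.5273, -0.1137, 0.1109]
eef_rot: [180.0, 0.0, 10.0]
contact_force: [0.5, 0.8, -0.9]
gripper_width: 0.018
gripper_force: 40.0
angle 209.37354735425725 radius 0.06779829490745051 z 0.11094493891842136 F [ 0.52616048  0.84054407 -0.94766464]
[np.float64(0.12), np.float64(0.12)] [np.float64(0.13), np.float64(0.11)] [np.float64(0.14), np.float64(0.1)] [np.float64(0.14), np.float64(0.09)] [np.float64(0.15), np.float64(0.09)] [np.float64(0.15), np.float64(0.08)] [np.float64(0.16), np.float64(0.07)] [np.float64(0.16), np.float64(0.06)] [np.float64(0.16), np.float64(0.05)]
```

```bash

python3 -m pendant '[[[0.12,0.12,0,0,0,0,-1],[0.13,0.11,0,0,0,0,-1],[0.14,0.1,0,0,0,0,-1],[0.14,0.09,0,0,0,0,-1],[0.15,0.09,0,0,0,0,-1],[0.15,0.08,0,0,0,0,-1],[0.16,0.07,0,0,0,0,-1],[0.16,0.06,0,0,0,0,-1]]]'
python3 arc.py 9 2.9
```

```text
time_s: 26.25
tcp_pos: [0.5525, -0.1238, 0.111]
eef_rot: [180.0, -0.0, 10.0]
contact_force: [0.4, 0.5, -0.6]
gripper_width: 0.0177
gripper_force: 40.0
angle 232.46933550729048 radius 0.06784150399372749 z 0.11095485007582204 F [ 0.3758823   0.51305528 -0.56990133]
[np.float64(0.16), np.float64(0.06)] [np.float64(0.17), np.float64(0.05)] [np.float64(0.17), np.float64(0.04)] [np.float64(0.17), np.float64(0.03)] [np.float64(0.17), np.float64(0.02)] [np.float64(0.17), np.float64(0.01)] [np.float64(0.17), np.float64(0.0)] [np.float64(0.17), np.float64(-0.0)] [np.float64(0.17), np.float64(-0.01)]
```

```bash

python3 -m pendant '[[[0.16,0.06,0,0,0,0,-1],[0.17,0.05,0,0,0,0,-1],[0.17,0.04,0,0,0,0,-1],[0.17,0.03,0,0,0,0,-1],[0.05,0.01,0,0,0,0,-1],[0,0,0,0,0,0,-1],[0,0,0,0,0,0,-1],[0,0,0,0,0,0,-1]]]'
python3 arc.py 1 2.9
python3 - <<'E'
from h import *
S=snap('scene','c9');D=snap('side','s9')
cv2.imwrite('pics/c9x.png',np.hstack([cv2.resize(S['frame'][150:250,190:290],None,fx=4,fy=4,interpolation=2),cv2.resize(D['frame'][190:290,240:340],None,fx=4,fy=4,interpolation=2)]))
E
```

```text
time_s: 27.05
tcp_pos: [0.5669, -0.125, 0.111]
eef_rot: [-180.0, 0.0, 10.0]
contact_force: [-0.2, 0.3, -0.7]
gripper_width: 0.0181
gripper_force: 40.0
angle 244.6610520600457 radius 0.06800364582756634 z 0.11095374585593094 F [-0.2068784   0.32122639 -0.65847308]
[np.float64(0.17), np.float64(0.02)]
```

View pics/c9x.png

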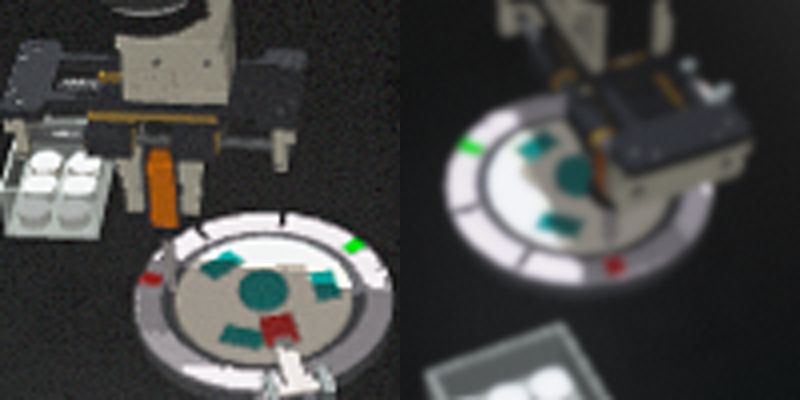

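The crops show the needle in the seam beside the red mark, at (168,275) on the left and (612,235) on the right. Lifting out and going back to the fork.

```bash

python3 -m pendant '[[[0,0,-0.2,0,0,0,-1],[0,0,-0.5,0,0,0,-1],[0,0,-0.8,0,0,0,-1],[0,0,-0.9,0,0,0,-1],[0,0,-0.9,0,0,0,-1],[0,0,-0.9,0,0,0,-1],[0,0,-0.8,0,0,0,-1],[0,0,-0.2,0,0,0,-1]]]' | head -2
python3 -m pendant '[[[-0.13,-0.96,0,0,0,0,-1],[-0.13,-0.96,0,0,0,0,-1],[-0.13,-0.96,0,0,0,0,-1],[-0.13,-0.96,0,0,0,0,-1],[-0.13,-0.96,0,0,0,0,-1],[-0.13,-0.96,0,0,0,0,-1],[-0.13,-0.96,0,0,0,0,-1],[-0.13,-0.96,0,0,0,0,-1]]]' | head -2
python3 -m pendant '[[[-0.13,-0.96,0,0,0,0,-1],[-0.13,-0.96,0,0,0,0,-1],[-0.13,-0.96,0,0,0,0,-1],[-0.13,-0.96,0,0,0,0,-1],[-0.13,-0.96,0,0,0,0,-1],[-0.13,-0.96,0,0,0,0,-1],[-0.13,-0.96,0,0,0,0,-1],[-0.13,-0.96,0,0,0,0,-1]]]' | head -2
python3 -m pendant '[[[-0.13,-0.96,0,0,0,0,-1],[-0.13,-0.96,0,0,0,0,-1],[-0.13,-0.96,0,0,0,0,-1],[-0.13,-0.96,0,0,0,0,-1],[-0.13,-0.9,0,0,0,0,-1],[0,0,0,0,0,0,-1],[0,0,0,0,0,0,-1],[0,0,0,0,0,0,-1]]]'
python3 - <<'E'
from h import *
from plant import r
s=r.get_state();p=s['tcp_pos'];a=np.radians(s['eef_rot'][2]);d=np.array([.4426,.2629])-p[:2]
print(p,d@[np.cos(a),np.sin(a)]/.02,d@[np.sin(a),-np.cos(a)]/.02)
E
```

```text
time_s: 27.95
tcp_pos: [0.5681, -0.1251, 0.2179]
time_s: 28.75
tcp_pos: [0.5194, 0.0234, 0.2148]
time_s: 29.55
tcp_pos: [0.4724, 0.171, 0.2149]
time_s: 30.35
tcp_pos: [0.4437, 0.261, 0.2148]
eef_rot: [180.0, 0.0, 10.0]
contact_force: [0.5, 0.5, -0.9]
gripper_width: 0.0182
gripper_force: 40.0
[0.44365987 0.26096188 0.2148316 ] -0.03545233811851176 -0.10460497470600857
```

```bash

python3 -m pendant '[[[-0.035,-0.105,0.4,0,0,0,-1],[0,0,0.7,0,0,0,-1],[0,0,0.7,0,0,0,-1],[0,0,0.7,0,0,0,-1],[0,0,0.7,0,0,0,-1],[0,0,0.7,0,0,0,-1],[0,0,0.5,0,0,0,-1],[0,0,0.2,0,0,0,-1]]]'
python3 -m pendant '[[[0,0,0.1,0,0,0,-1],[0,0,0,0,0,0,-1],[0,0,0,0,0,0,-1],[0,0,0,0,0,0,-1],[0,0,0,0,0,0,-1],[0,0,0,0,0,0,-1],[0,0,0,0,0,0,-1],[0,0,0,0,0,0,-1]]]'

```

```text
time_s: 31.15
tcp_pos: [0.4423, 0.2627, 0.1217]
eef_rot: [179.9, 0.1, 9.9]
contact_force: [0.1, -0.7, -0.6]
gripper_width: 0.0177
gripper_force: 40.0
time_s: 31.95
tcp_pos: [0.4427, 0.2635, 0.121]
eef_rot: [-180.0, -0.0, 10.0]
contact_force: [0.9, -0.4, 0.0]
gripper_width: 0.0176
gripper_force: 40.0
```

```bash

python3 -m pendant '[[[0,0.03,0.04,0,0,0,-1],[0,0,0.03,0,0,0,-1],[0,0,0.02,0,0,0,-1],[0,0,0.01,0,0,0,-1],[0,0,0,0,0,0,-1],[0,0,0,0,0,0,-1],[0,0,0,0,0,0,-1],[0,0,0,0,0,0,-1]]]'

```

```text
time_s: 32.75
tcp_pos: [0.4428, 0.2629, 0.119]
eef_rot: [-180.0, -0.0, 10.0]
contact_force: [-0.0, 0.7, -0.9]
gripper_width: 0.0178
gripper_force: 40.0
```

Same pose as at pick-up. Release and rise.

```bash

python3 -m pendant '[[[0,0,0,0,0,0,-0.55],[0,0,0,0,0,0,-0.5],[0,0,0,0,0,0,-0.45],[0,0,0,0,0,0,-0.3],[0,0,0,0,0,0,-0.1],[0,0,0,0,0,0,0.2],[0,0,0,0,0,0,0.5],[0,0,0,0,0,0,0.8]]]'
python3 -m pendant '[[[0,0,0,0,0,0,1],[0,0,-0.2,0,0,0,1],[0,0,-0.4,0,0,0,1],[0,0,-0.8,0,0,0,1],[0,0,-1,0,0,0,1],[0,0,-1,0,0,0,1],[0,0,-1,0,0,0,1],[0,0,-1,0,0,0,1]]]'
python3 -m pendant '[[[-0.8,0,-0.3,0,0,0,1],[-0.8,0,0,0,0,0,1],[-0.8,0,0,0,0,0,1],[-0.4,0,0,0,0,0,1],[0,0,0,0,0,0,1],[0,0,0,0,0,0,1],[0,0,0,0,0,0,1],[0,0,0,0,0,0,1]]]'
python3 - <<'E'
from h import *
S=snap('scene','c10');D=snap('side','s10')
cv2.imwrite('pics/c10x.png',np.hstack([cv2.resize(S['frame'][150:265,220:400],None,fx=2.2,fy=2.2,interpolation=2),cv2.resize(D['frame'][120:235,185:365],None,fx=2.2,fy=2.2,interpolation=2)]))
o=[max(blobs(c,(5,150,80),(20,255,255),b)[0]) for c,b in((S,(355,165,400,235)),(D,(205,130,250,190)))];print(o,tri([S,D],[x[1] for x in o]))
E
```

```text
time_s: 33.55
tcp_pos: [0.4428, 0.2629, 0.119]
eef_rot: [-180.0, -0.0, 10.0]
contact_force: [-0.1, -0.3, -0.3]
gripper_width: 0.0571
gripper_force: 0.0
time_s: 34.35
tcp_pos: [0.4428, 0.2628, 0.2287]
eef_rot: [-180.0, -0.0, 10.0]
contact_force: [-0.3, 0.8, 0.6]
gripper_width: 0.0875
gripper_force: 0.0
time_s: 35.15
tcp_pos: [0.3879, 0.2533, 0.2327]
eef_rot: [180.0, 0.0, 9.9]
contact_force: [-1.7, 0.2, 0.1]
gripper_width: 0.0881
gripper_force: 0.0
[(np.int32(137), [377.0, 188.0], [373, 179, 9, 19]), (np.int32(113), [222.1, 148.9], [218, 140, 9, 19])] [0.44376519 0.26297425 0.1151181 ]
```

View pics/c10x.png

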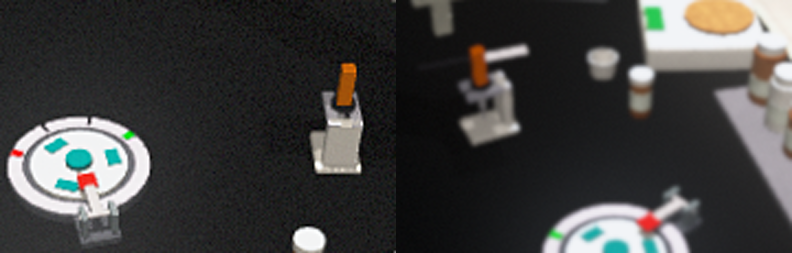

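The stylus hangs in the fork, at (347,85) on the left and (478,65) on the right, within about 1.5 mm of where it started. The lever is level at (88,185), and the gripper is clear.

```bash
python3 -c "
from plant import r
print(r.close_job())"
```

```text
the job is handed in; nothing more can be done
None
```

The job is handed in at about 35 s: lever fully lowered, seam traced from green to red at about 35 mm/s with only sensor-noise force readings (about 1.5 N, so the tip rode in the groove rather than pressing on its floor), and stylus hung back in the fork and released.

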